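# Put the spice jar away and latch the caddy gate

## Task

Stand the loose spice jar from the front of the worktop upright on the cork pad in the free bay of the wooden spice caddy and let go of it. Then swing the caddy's gate shut without slamming it, pushing with no more than 15 N, until its sprung bolt has ridden over the strike and snapped in, so that the gate stays latched when you let go. Leave everything else standing where it is.

Things in the scene. Friction and masses are not known exactly. Their poses are not given: they have to be found in the camera images.
- jar: the spice jar to put away: clear jar with black cap and dark label, 41 mm diameter, 105 mm tall, about 0.11 kg, loose, standing upright at the front edge of the worktop in front of the sink. Origin: centre of its underside; z up along the jar.
- caddy: open-topped wooden spice caddy, fixed; 80 mm deep, 195 mm wide, walls 60 mm high, floor 12 mm above the worktop. Origin: on the worktop under the middle of its front plane; x points into the caddy, y to its left. Three bays centred 34 mm behind the front plane at y = -53.5, 0, +53.5 mm, each 49 mm wide between dividers (4 mm thick, tops at 52 mm) and 68 mm deep. Two hold jars.
- cork_pad: thin round cork pad, 38 mm diameter, 2 mm thick, fixed on the floor of the free bay (12 mm above the worktop). Which of the three bays changes. Origin: centre of its underside.
- jar_left: a spice jar already in one of the bays (any of the three, despite its name), blue label and dark cap, same size as the loose one; origin centre of underside. To be left there, upright.
- jar_right: another spice jar in another bay, like jar_left; origin centre of underside. To be left there, upright.
- gate (a joint): angle of the gate (rad): 0 = flat against the caddy's front (hard stop), growing to 1.4 as it swings open towards the robot, anticlockwise from above; at angle q it runs from the pin along (-sin q, cos q) in the caddy frame. Stiff hinge (0.1 N m): it stays where left. It latches at 0.01 to 0.07 rad; where differs each time, as the strike is screwed on at differing depth.
- bolt (a joint): how far the bevelled brass bolt at the gate's free end is pushed back into the gate (m): 0 = fully out (8 mm past the panel edge), about 0.0045 while riding over the strike, the steel lip (4 mm thick) at the caddy's left front corner, back to 0 when snapped in. Sprung (2 to 4 N), bevel 45 degrees on the caddy side, touched some 10 mm before it snaps. Riding takes 4 to 9 N on the push pad.
- push_pad (a point): middle of the round black rubber push pad, 26 mm diameter, on the outer face of the gate: 122 mm from the hinge pin, 11.5 mm in front of the gate's mid-plane, 46 mm above the worktop. Axes as the gate's: x points through the gate towards the caddy side (the way to push it shut), y along the gate away from the hinge, z up.
- gate_hinge (a point): point on the gate's vertical hinge pin, 50 mm above the worktop, at x = -8, y = -90 mm in the caddy's frame (its right-hand front corner). Fixed on the caddy; axes as the caddy's.
- tumbler: blue steel tumbler, 74 mm diameter, 181 mm tall, right of and behind the caddy; a bystander. Origin centre of underside.
- mug: white mug with a red inside, 87 mm wide, 90 mm tall, left of the caddy; a bystander. Origin centre of underside.
- gate_edge (a point): top corner of the gate's free end: 173.5 mm from the hinge pin, on the panel's mid-plane, 66 mm above the worktop; axes as the gate's (see push_pad). The gate is a wooden panel 16 mm thick, from 5.5 to 173.5 mm from the pin, from 8 to 66 mm above the worktop.
- buffer (a joint): how far the round black rubber buffer (10 mm diameter, beside the strike and set with it) is squeezed by the gate (m): 0 = free, at most 0.008. Stiff, 4 N/mm: the gate meets it about 1 mm before the bolt snaps in, and is then held against it by the bolt, squeezing it by 0.6 to 1.6 mm; pushed on further, the force rises steeply. Without the bolt caught it pushes the gate off.
Not all that is in view belongs to the job. Leave any green or red look-alike of the jar_left alone.

How it is judged:
On the way, in this order (a step that is already met when the one before it is completed fails the run):
1. the loose jar stands upright on the cork pad in the free bay, released (horizontal distance between jar and cork_pad below 0.018 m and z of jar in the frame of cork_pad below 0.006 m and angle between jar's own z axis and vertical below 0.12 rad and contact force between the fingers and jar below 0.1 N and linear speed of jar below 0.02 m/s), for 0.2 s.
2. the gate is shut and its bolt has snapped in behind the strike (value of joint gate below 0.1 rad and value of joint bolt below 0.002 m and value of joint buffer above 0.0003 m), for 0.3 s.
At the end, for the whole second after the job is handed in: The jar stands upright (within 0.12 rad) on the cork pad (centres within 18 mm, raised under 6 mm); the gate is shut (under 0.1 rad), at rest, bolt out again (pushed in under 2 mm), held by it on the buffer (squeezed over 0.3 mm); the other two jars stand upright in their bays (all of step 2 and horizontal distance between jar and cork_pad below 0.018 m and z of jar in the frame of cork_pad below 0.006 m and angle between each of jar, jar_left, jar_right's own z axis and vertical below 0.12 rad and velocity of joint gate between -0.05 and 0.05 rad/s and linear speed of jar below 0.02 m/s); the robot touches nothing.
It fails at once if the robot presses on the caddy or its gate with more than 15 N (contact force between any of the arm, the fingers and caddy above 15 N).
It fails at once if the gate is slammed: it swings shut faster than 2 rad/s (velocity of joint gate below -2 rad/s).
It fails at once if another jar, the tumbler or the mug is shifted by more than 30 mm or tipped (distance of any of jar_left, jar_right, tumbler, mug from where it was at the start of the episode above 0.03 m or angle between any of jar_left, jar_right, tumbler, mug's own z axis and vertical above 0.4 rad).
It also fails if it takes over 64 s, if anything falls off the work surface, if the arm or the gripper's body presses on something with over 40 N, if the wrist force passes 120 N, or if a joint passes its speed limit or range.

## Robot

A 6-joint arm with a two-finger parallel gripper is mounted at the origin on a cart in front of the work surface, level with it; the furniture and walls round the work are solid. World frame = base frame: x ahead of the robot, y to its left, z up, the work surface at z = 0. Lengths are in m, angles in rad, forces in N, time in s.
With the tool pointing down it reaches from about 0.35 to 0.925 m from the base axis. Payload 6.4 kg.
Tool frame: the origin (TCP) lies midway between the tips of the shut fingers; the grasp point (between the pads) lies 19 mm behind it; z points along the fingers, y is the line along which they close (so a half turn about z gives the same grasp; the last joint's range is limited). The gripper opens to 85 mm and grips with 20 to 120 N. Pads are 22 mm wide; open, the fingers measure 114 mm over their backs; the gripper's body (76 mm by 85 mm) begins 54 mm behind the grasp point. The pads swing forward as they close: fully open they stand 13 mm farther back than shut.
Start: joints at [1.127, 0.245, 1.558, -0, 1.339, -0.174], TCP at [0.173, 0.626, 0.231] pointing down, gripper open.
Joint ranges: [-3.13, 3.13], [-1.02, 2.26], [0.13, 2.54], [-0.95, 4.09], [0.21, 2.88], [-2.74, 2.74]. Speed limits (rad/s): [2.57, 2.57, 3.14, 3.14, 3.14, 3.14].

## Interface

Orientations are given as a rotation vector (axis times angle).
In Python, from plant import sensors, vision, finish_job gives the robot as it stands.
- The arm moves only by the tool jog_arm, never from a script. Its argument "deltas" is one flat list of numbers, 7 for each row, row after row: the shift along the tool's x, y, z in units of 25 mm (1.0 is 25 mm), then the turn, a rotation vector about the tool's x, y, z in units of 6 degrees (1.0 is 6 degrees), then the closure, from -1 (fully open) to 1 (shut). In form: [dx, dy, dz, rx, ry, rz, grip, dx, dy, dz, rx, ry, rz, grip, ...]. A call has 1 to 5 rows; each row shifts and turns the commanded pose from where the row before left it, along the tool's axes as they then stand; what a row does not reach is not made up. A row lasts 1/12 s, in which the tool goes at most 41.7 mm and 7.16 degrees, less where a joint would pass 70% of its speed; a pose out of reach is approached as far as the arm can. A call is refused whole if a number of a shift passes 1 or a number of a turn 1, either way. A call with a gripper value outside its range is refused whole. The fingers move at their own pace and stop on an object; the grip force is fixed at half the most. Time passes only in rows, so rows that do not move let the fingers close. It gives the time, the measured TCP pose, the force, the opening and the grip force at its end, in the units of the state.
- sensors.get_state(): the state, without advancing time (a new reading comes with each control period).
- vision.snapshot(name): name is "side" or "top"; returns a dict with "img" (384x512x3 uint8, red, green, blue), "intrinsics" (3x3 intrinsics, pixels), "eye" and "orientation" of the camera in the world. Camera axes: x right, y down, z forward; pixel columns grow to the right and rows downward; lengths in m; the calibration is good to about 2 mm. A picture is of the moment at which its call begins. There is no depth.
- finish_job(): hands the job in; it is judged then, once.
The state is a dict: "clock": time; "q": joint angles; "qvel": joint speeds; "effort": joint torques, N m; "eef_pos": TCP position; "orientation": TCP orientation; "contact_force": force on the tool from outside, world axes, zero at the start; "wrist_torque": the same for the moment, N m; "gripper_width": opening from 0.0 (shut) to 1.0 (fully open); "grip_force": force on a finger pad.
Only numpy, scipy, OpenCV 4.12 (cv2) and the standard library are available. Lean on these libraries where they do the work, as an engineer would, in place of code of your own. Each camera call takes 0.05 s, during which the arm holds its last target. There are 200 camera calls.

## Working session

There is one attempt and no reset: what is moved stays moved. The work goes in short steps, Python scripts to look and compute and a tool call to move; the robot and the scene stay as the last step left them, time stands still between calls to the robot, and variables do not carry over. Pictures are saved under pics/ and viewed, at most 10 in all, crops included, and the job is handed in when it is done.

Besides the shell and the picture viewer there is one more tool, called after "Call:" as name(argument=value, ...) on one line, values as JSON. jog_arm: Moves the arm, as the interface text tells. Its arguments: {"type":"object","properties":{"deltas":{"type":"array"}},"required":["deltas"]}

```bash
mkdir -p pics; ls; python3 - <<'E'
from plant import sensors, vision
import cv2, pickle
print(sensors.get_state())
for n in("side","top"):
    s=vision.snapshot(n); cv2.imwrite(f"pics/{n}0.png",s["img"][:,:,::-1]); pickle.dump(s,open(f"{n}0.pkl","wb"))
    print(n,s["intrinsics"],s["eye"],s["orientation"])
E
```

```text
pics
{'clock': 0.0, 'q': array([ 1.12688524e+00,  2.45847034e-01,  1.55903056e+00, -9.57713320e-06,
        1.33871352e+00, -1.74089947e-01]), 'qvel': array([ 0.00068722,  0.00022873, -0.00087907, -0.00056992, -0.00232574,
       -0.00057834]), 'effort': array([ 1.20723007e-04, -4.29513359e+01, -3.26128292e+01, -1.78759842e-04,
        5.29818746e-03,  1.58984216e-05]), 'eef_pos': array([0.17300521, 0.62596222, 0.23015036]), 'orientation': array([-4.22465353e-01, -3.11245177e+00,  2.99437777e-03]), 'contact_force': array([ 1.29066622,  0.16843698, -0.57454942]), 'wrist_torque': array([ 0.02658864,  0.04073771, -0.0155224 ]), 'grip_force': 0.0, 'gripper_width': 0.9998389870949449}
side [[452.21632088   0.         254.17231954]
 [  0.         452.21632088 192.89954817]
 [  0.           0.           1.        ]] [0.43708089 1.27446234 0.54971864] [-0.14972005  2.5518005  -1.70538792]
top [[446.26881124   0.         251.81203111]
 [  0.         446.26881124 192.14582703]
 [  0.           0.           1.        ]] [0.39014118 0.12416529 1.20434656] [-2.11121828  2.12892165 -0.18379159]
```

View pics/side0.png

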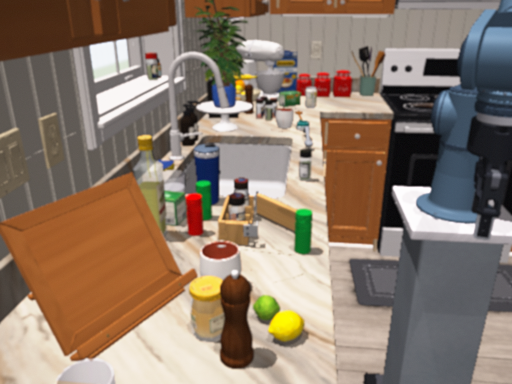

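View pics/top0.png

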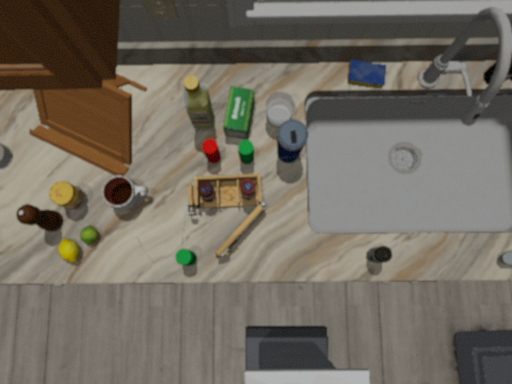

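The side view shows the caddy near (238,215), with its gate open towards the robot. In the top view the loose jar's black cap is at about (383,254). The caddy spans (190-262, 177-208) with its middle bay free, and the gate runs from (262,208) to (220,252). A green decoy stands at (186,258).

```bash
cat > h.py <<'E'
import numpy as np, cv2, pickle
from scipy.spatial.transform import Rotation as R
def rot(s):
    o=np.array(s["orientation"]); return R.from_rotvec(o).as_matrix()
def ray(s,px):
    K=s["intrinsics"]; d=rot(s)@np.linalg.solve(K,[px[0],px[1],1]); return np.array(s["eye"]),d
def plane(s,px,z):
    e,d=ray(s,px); return e+d*(z-e[2])/d[2]
def proj(s,P):
    c=rot(s).T@(np.array(P)-s["eye"]); p=s["intrinsics"]@c; return p[:2]/p[2]
def tri(s1,p1,s2,p2):
    e1,d1=ray(s1,p1);e2,d2=ray(s2,p2)
    A=np.stack([d1,-d2],1); t=np.linalg.lstsq(A,e2-e1,rcond=None)[0]
    a=e1+d1*t[0];b=e2+d2*t[1]; return (a+b)/2,np.linalg.norm(a-b)
def load(n): return pickle.load(open(n+".pkl","rb"))
E
python3 - <<'E'
from h import *
t=load("top0"); s=load("side0")
a=cv2.resize(t["img"][165:265,175:275],(600,600),interpolation=cv2.INTER_CUBIC)
cv2.imwrite("pics/c1.png",a[:,:,::-1])
b=cv2.resize(s["img"][165:260,180:330],None,fx=5,fy=5,interpolation=cv2.INTER_CUBIC)
cv2.imwrite("pics/c2.png",b[:,:,::-1])
# jar cap: dark pixels
for n,i,(r0,r1,c0,c1) in(("top",t,(235,275,360,400)),("side",s,(140,185,290,320))):
    m=(i["img"][r0:r1,c0:c1].max(2)<50).astype(np.uint8)
    k,l,st,ce=cv2.connectedComponentsWithStats(m)
    for j in range(1,k):
        if st[j,4]>8: print(n,st[j]+[c0,r0,0,0,0],ce[j]+[c0,r0])
print(plane(t,(383,254),.105))
E
```

```text
top [374 247  17  15 194] [381.79381443 254.06701031]
top [369 255   5   6  15] [370.93333333 257.93333333]
side [301 150   9   7  53] [305.33962264 153.32075472]
[ 0.43847387 -0.18274838  0.105     ]
```

View pics/c1.png

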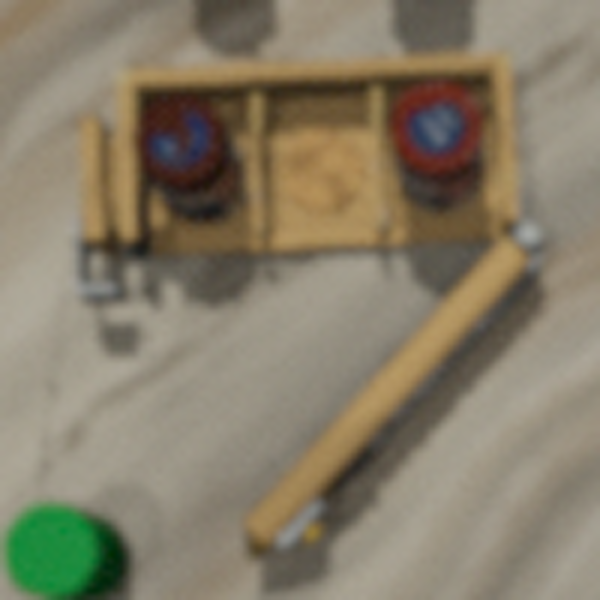

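View pics/c2.png

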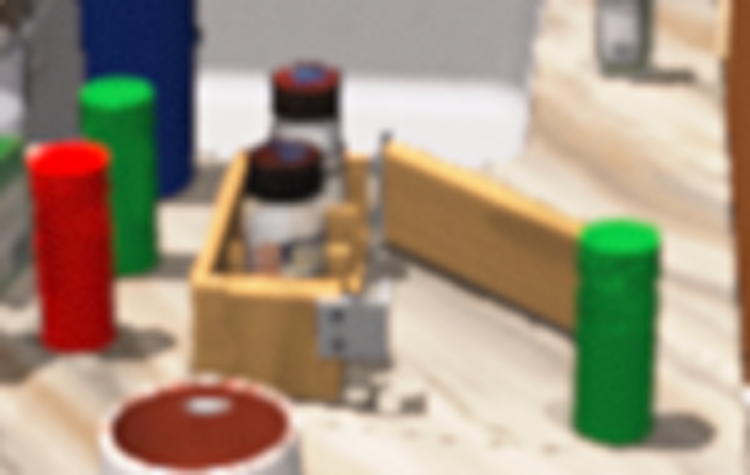

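The top crop shows the caddy's back corners at c1 pixels (128,72) and (513,57). The jar tops are at (185,137) and (437,128), the cork at (322,180), the hinge pin at (528,232) and the gate tip at (258,535). The side crop shows the strike on the left front corner, with the gate between the hinge and the green decoy.

```bash
python3 - <<'E'
from h import *
t=load("top0"); s=load("side0")
c=lambda x,y:((x+.5)/6-.5+175,(y+.5)/6-.5+165)
d=lambda x,y:((x+.5)/5-.5+180,(y+.5)/5-.5+165)
print("jar",tri(t,(382.8,254.3),s,(305.3,153.3)),plane(t,(383,254.3),.105),plane(s,(305.3,150.8),.105))
pts={"BL":((128,72),.06,(80,97.5)),"BR":((513,57),.06,(80,-97.5)),"JL":((185,137),.119,(34,53.5)),"JR":((437,128),.119,(34,-53.5)),"cork":((322,180),.014,(34,0)),"pin":((528,232),.07,(-8,-90))}
A=[];B=[]
for k,(p,z,m) in pts.items():
    w=plane(t,c(*p),z)[:2]; print(k,w.round(4)); A.append(np.array(m)/1e3);B.append(w)
A=np.array(A);B=np.array(B);a=A-A.mean(0);b=B-B.mean(0)
U,S,V=np.linalg.svd(a.T@b); Rm=(U@V).T; o=B.mean(0)-Rm@A.mean(0)
print("yaw",np.arctan2(Rm[1,0],Rm[0,0]),"o",o,"res mm",((A@Rm.T+o-B)*1e3).round(1).tolist())
print("cork model",Rm@[.034,0]+o)
print("jars side", tri(t,c(185,137),s,d(286,148)), tri(t,c(437,128),s,d(307,75)))
e=plane(t,c(258,530),.066)[:2]; h=Rm@[-.008,-.09]+o; v=Rm.T@(e-h); print("tip",e,"hinge",h,np.linalg.norm(v),"q",np.arctan2(-v[0],v[1]))
print("green",plane(t,c(55,550),.105),"tum",plane(t,(292,134),.181))
print(R.from_rotvec([-.4225,-3.1125,.003]).as_matrix().round(3))
E
```

```text
jar (array([ 0.43960855, -0.18571725,  0.09256592]), np.float64(0.0026300903821976293)) [ 0.43775006 -0.18270433  0.105     ] [ 0.44123639 -0.17381844  0.105     ]
BL [0.646  0.2827]
BR [0.6511 0.1139]
JL [0.6051 0.2504]
JR [0.6079 0.1462]
cork [0.6055 0.2004]
pin [0.5718 0.1084]
yaw 0.03866418849873992 o [0.57168306 0.19702187] res mm [[1.8, 14.9], [4.3, -11.2], [-1.5, 1.3], [-0.1, -1.3], [0.2, -2.1], [-4.7, -1.6]]
cork model [0.60565765 0.19833612]
jars side (array([0.60493161, 0.25057898, 0.1175201 ]), np.float64(0.0008625730323030442)) (array([0.6088526 , 0.14626225, 0.11655895]), np.float64(0.00096740044687224))
tip [0.44617038 0.22377219] hinge [0.56716795 0.10677989] 0.16830807796416353 q 0.763561993605506
green [0.4368145  0.30310233 0.105     ] tum [0.72083157 0.03775171 0.181     ]
[[-0.964  0.267 -0.001]
 [ 0.267  0.964 -0.002]
 [ 0.    -0.002 -1.   ]]
```

Call:
jog_arm(deltas=[0, 0, 0, 0, 0, 1, -1, 0, 0, 0, 0, 0, 1, -1, 0, 0, 0, 0, 0, 1, -1, 0, 0, 0, 0, 0, 1, -1, 0, 0, 0, 0, 0, 1, -1])

```text
clock: 0.52
eef_pos: [0.1731, 0.6262, 0.2306]
orientation: [-1.221, -2.894, 0.002]
contact_force: [-0.1, 0.6, 0.9]
gripper_width: 1.001
grip_force: 0.0
```

Call:
jog_arm(deltas=[0, 0, 0, 0, 0, 1, -1, 0, 0, 0, 0, 0, 1, -1, 0, 0, 0, 0, 0, 1, -1, 0, 0, 0, 0, 0, 1, -1, 0, 0, 0, 0, 0, 1, -1])

```text
clock: 0.93
eef_pos: [0.1731, 0.6262, 0.2306]
orientation: [1.929, 2.48, -0.002]
contact_force: [0.1, 0.6, 0.2]
gripper_width: 1.002
grip_force: 0.0
```

Call:
jog_arm(deltas=[0, 0, 0, 0, 0, 1, -1, 0, 0, 0, 0, 0, 1, -1, 0, 0, 0, 0, 0, 0.1, -1, 0, 1, 0, 0, 0, 0, -1, 0, 1, 0, 0, 0, 0, -1])

```text
clock: 1.35
eef_pos: [0.2226, 0.6281, 0.2309]
orientation: [2.178, 2.264, -0.001]
contact_force: [0.8, 0.2, 0.3]
gripper_width: 1.001
grip_force: 0.0
```

```bash
python3 - <<'E'
from h import *
t=load("top0")
c=lambda x,y:((x+.5)/6-.5+175,(y+.5)/6-.5+165)
L=plane(t,c(258,170),.052);Rr=plane(t,c(377,165),.052); print(L,Rr,(L+Rr)/2)
pts={"BL":((128,72),.06,(80,84)),"BR":((513,57),.06,(80,-84)),"JL":((185,137),.119,(34,53.5)),"JR":((437,128),.119,(34,-53.5)),"cork":((322,180),.014,(34,0)),"pin":((528,232),.07,(-8,-90)),"dL":((258,170),.052,(None,26.75)),"dR":((377,165),.052,(None,-26.75))}
from scipy.optimize import least_squares
def f(p):
    C=np.array([[np.cos(p[2]),-np.sin(p[2])],[np.sin(p[2]),np.cos(p[2])]]);r=[]
    for k,(q,z,m) in pts.items():
        l=C.T@(plane(t,c(*q),z)[:2]-p[:2])
        if m[0] is not None:r.append(l[0]-m[0]/1e3)
        r.append(l[1]-m[1]/1e3)
    return np.array(r)
r=least_squares(f,[.57,.2,.03]);x,y,w=r.x;print(r.x,(r.fun*1e3).round(1))
print("cork",x+.034*np.cos(w),y+.034*np.sin(w),"hinge",x-.008*np.cos(w)+.09*np.sin(w),y-.008*np.sin(w)-.09*np.cos(w))
E
```

```text
[0.60330468 0.22605494 0.052     ] [0.60503979 0.17390512 0.052     ] [0.60417223 0.19998003 0.052     ]
[0.57166894 0.19745329 0.03849809] [-2.4 -1.7 -3.8 -2.5  1.4 -1.8  0.2  0.9 -0.1  1.7  4.7  1.   0.6  1.9]
cork 0.6056437472672697 0.19876190576709638 hinge 0.5671388399133224 0.10721207174395934
```

Call:
jog_arm(deltas=[-1, 1, 0, 0, 0, 0, -1, -1, 1, 0, 0, 0, 0, -1, -1, 1, 0, 0, 0, 0, -1, -1, 1, 0, 0, 0, 0, -1, -1, 1, 0, 0, 0, 0, -1])

```text
clock: 1.77
eef_pos: [0.3532, 0.5061, 0.2309]
orientation: [2.18, 2.262, -0.001]
contact_force: [1.1, 0.0, -0.3]
gripper_width: 1.0
grip_force: 0.0
```

Call:
jog_arm(deltas=[-1, 1, 0, 0, 0, 0, -1, -1, 1, 0, 0, 0, 0, -1, -1, 0, 0, 0, 0, 0, -1, -1, 0, 0, 0, 0, 0, -1, -1, 0, 0, 0, 0, 0, -1])

```text
clock: 2.18
eef_pos: [0.4068, 0.3828, 0.2308]
orientation: [-2.181, -2.261, 0.001]
contact_force: [0.2, 1.1, -0.2]
gripper_width: 0.996
grip_force: 0.0
```

Call:
jog_arm(deltas=[-1, 0, 0, 0, 0, 0, -1, -1, 0, 0, 0, 0, 0, -1, -1, 0, 0, 0, 0, 0, -1, -1, 0, 0, 0, 0, 0, -1, -1, 0, 0, 0, 0, 0, -1])

```text
clock: 2.6
eef_pos: [0.4105, 0.2581, 0.231]
orientation: [-2.18, -2.262, 0.0]
contact_force: [0.9, -0.7, 0.1]
gripper_width: 1.0
grip_force: 0.0
```

Call:
jog_arm(deltas=[-1, 0, 0, 0, 0, 0, -1, -1, 0, 0, 0, 0, 0, -1, -1, 0, 0, 0, 0, 0, -1, -1, 0, 0, 0, 0, 0, -1, -1, 0, 0, 0, 0, 0, -1])

```text
clock: 3.02
eef_pos: [0.4147, 0.1333, 0.2311]
orientation: [-2.18, -2.262, 0.0]
contact_force: [-0.6, 0.1, 0.4]
gripper_width: 1.003
grip_force: 0.0
```

Call:
jog_arm(deltas=[-1, 0, 0, 0, 0, 0, -1, -1, 0, 0, 0, 0, 0, -1, -1, 0, 0, 0, 0, 0, -1, -1, 0, 0, 0, 0, 0, -1, -1, 0, 0, 0, 0, 0, -1])

```text
clock: 3.43
eef_pos: [0.419, 0.0083, 0.2311]
orientation: [-2.181, -2.262, -0.0]
contact_force: [-0.1, -0.3, -0.4]
gripper_width: 1.0
grip_force: 0.0
```

Call:
jog_arm(deltas=[-1, 0, 0, 0, 0, 0, -1, -1, 0, 0, 0, 0, 0, -1, -1, 0, 0, 0, 0, 0, -1, -1, 0, 0, 0, 0, 0, -1, -1, 0, 0, 0, 0, 0, -1])

```text
clock: 3.85
eef_pos: [0.4232, -0.1166, 0.2312]
orientation: [-2.181, -2.261, -0.0]
contact_force: [0.4, 0.4, -0.3]
gripper_width: 1.0
grip_force: 0.0
```

Call:
jog_arm(deltas=[-1, 0, 0, 0, 0, 0, -1, -1, 0, 0, 0, 0, 0, -1, -0.7, 0.7, 0, 0, 0, 0, -1, 0, 0, 0, 0, 0, 0, -1])

```text
clock: 4.18
eef_pos: [0.4444, -0.1851, 0.2312]
orientation: [2.184, 2.257, -0.0]
contact_force: [-0.3, 0.2, 0.4]
gripper_width: 1.002
grip_force: 0.0
```

Call:
jog_arm(deltas=[0, -0.2, 1, 0, 0, 0, -1, 0, 0, 1, 0, 0, 0, -1, 0, 0, 1, 0, 0, 0, -1, 0, 0, 1, 0, 0, 0, -1, 0, 0, 1, 0, 0, 0, -1])

```text
clock: 4.6
eef_pos: [0.438, -0.1819, 0.1051]
orientation: [-2.181, -2.261, -0.0]
contact_force: [0.6, -0.0, -0.5]
gripper_width: 1.001
grip_force: 0.0
```

Call:
jog_arm(deltas=[0, 0, 1, 0, 0, 0, -1, 0, 0, 0.5, 0, 0, 0, -1, 0, 0, 0.4, 0, 0, 0, -1, 0, 0, 0, 0, 0, 0, -1])

```text
clock: 4.93
eef_pos: [0.4369, -0.1812, 0.0568]
orientation: [-2.179, -2.257, 0.001]
contact_force: [-0.2, 1.2, 0.0]
gripper_width: 0.998
grip_force: 0.0
```

```bash
python3 - <<'E'
from h import *
from plant import sensors, vision
st=sensors.get_state(); M=R.from_rotvec(st["orientation"]).as_matrix(); print(st["eef_pos"],M.round(3).tolist())
i=[]
for n,(a,b,c,d) in(("top",(215,300,340,440)),("side",(110,195,260,360))):
    s=vision.snapshot(n); pickle.dump(s,open(n+"1.pkl","wb")); i.append(cv2.resize(s["img"][a:b,c:d],None,fx=4,fy=4,interpolation=cv2.INTER_CUBIC))
    print(n,proj(s,st["eef_pos"]))
cv2.imwrite("pics/g.png",np.hstack(i)[:,:,::-1])
E
```

```text
[ 0.43686801 -0.18117322  0.05677599] [[-0.035, 0.999, -0.004], [0.999, 0.035, 0.003], [0.003, -0.003, -1.0]]
top [377.15222168 255.52588864]
side [306.06127404 163.9328775 ]
```

View pics/g.png

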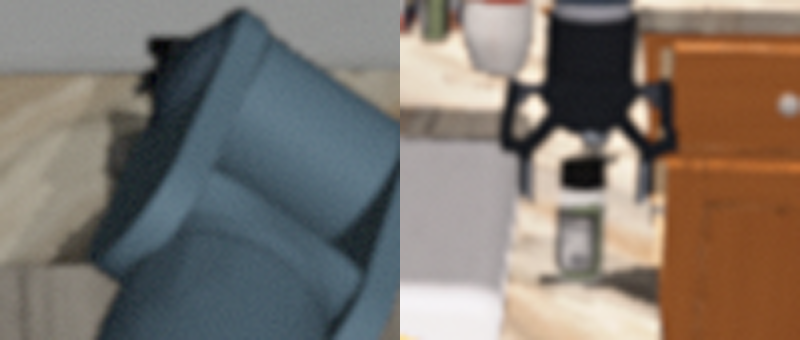

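The side crop shows the jar's black cap between the open fingers, at about (582,172) in the crop, and the tips reaching just below the cap. The top view is blocked by the arm. I'll close on the jar.

Call:
jog_arm(deltas=[-0.1, 0.04, 0, 0, 0, 0, -1, 0, 0, 0, 0, 0, 0, 0, 0, 0, 0, 0, 0, 0, 0.3, 0, 0, 0, 0, 0, 0, 1, 0, 0, 0, 0, 0, 0, 1])

```text
clock: 5.45
eef_pos: [0.4397, -0.1852, 0.0594]
orientation: [2.183, 2.258, -0.0]
contact_force: [-3.8, 0.2, 10.3]
gripper_width: 0.466
grip_force: 59.5
```

Call:
jog_arm(deltas=[0, 0, 0, 0, 0, 0, 1, 0, 0, 0, 0, 0, 0, 1, 0, 0, 0, 0, 0, 0, 1, 0, 0, 0, 0, 0, 0, 1, 0, 0, 0, 0, 0, 0, 1])

```text
clock: 5.87
eef_pos: [0.4398, -0.1853, 0.0594]
orientation: [2.183, 2.258, 0.0]
contact_force: [-0.9, 0.6, 5.5]
gripper_width: 0.467
grip_force: 60.5
```

Call:
jog_arm(deltas=[0, 0, -0.5, 0, 0, 0, 1, 0, 0, -1, 0, 0, 0, 1, 0, 0, -1, 0, 0, 0, 1, 0, 0, -1, 0, 0, 0, 1, 0, 0, -1, 0, 0, 0, 1])

```text
clock: 6.28
eef_pos: [0.4387, -0.1844, 0.1715]
orientation: [-2.182, -2.257, 0.0]
contact_force: [0.1, -0.1, -1.6]
gripper_width: 0.463
grip_force: 60.6
```

Call:
jog_arm(deltas=[0, 0, -1, 0, 0, 0, 1, 0, 0, -1, 0, 0, 0, 1, 0, 0, -0.5, 0, 0, 0, 1, 0, 0, 0, 0, 0, 0, 1])

```text
clock: 6.62
eef_pos: [0.4407, -0.1858, 0.2368]
orientation: [2.179, 2.255, 0.001]
contact_force: [-0.5, 0.0, -0.9]
gripper_width: 0.461
grip_force: 60.6
```

Call:
jog_arm(deltas=[0.5, 0, 0, 0, 0, 0, 1, 1, 0, 0, 0, 0, 0, 1, 1, 0, 0, 0, 0, 0, 1, 1, 0, 0, 0, 0, 0, 1, 1, 0, 0, 0, 0, 0, 1])

```text
clock: 7.03
eef_pos: [0.434, -0.0703, 0.2311]
orientation: [-2.181, -2.255, 0.002]
contact_force: [0.4, 0.4, -0.3]
gripper_width: 0.467
grip_force: 60.6
```

Call:
jog_arm(deltas=[1, 0, 0, 0, 0, 0, 1, 1, 0, 0, 0, 0, 0, 1, 1, 0, 0, 0, 0, 0, 1, 1, 1, 0, 0, 0, 0, 1, 1, 1, 0, 0, 0, 0, 1])

```text
clock: 7.45
eef_pos: [0.4796, 0.0564, 0.2313]
orientation: [-2.181, -2.257, 0.003]
contact_force: [1.4, -0.5, -0.6]
gripper_width: 0.464
grip_force: 60.9
```

Call:
jog_arm(deltas=[1, 1, 0, 0, 0, 0, 1, 1, 1, 0, 0, 0, 0, 1, 1, 1, 0, 0, 0, 0, 1, 1, 1, 0, 0, 0, 0, 1, 0.7, 0.7, 0, 0, 0, 0, 1])

```text
clock: 7.87
eef_pos: [0.5943, 0.1784, 0.2305]
orientation: [-2.179, -2.258, 0.005]
contact_force: [0.7, -0.1, -1.2]
gripper_width: 0.462
grip_force: 60.9
```

Call:
jog_arm(deltas=[0, 0.4, 0, 0, 0, 0, 1, 0, 0, 0, 0, 0, 0, 1, 0, 0, 0, 0, 0, 0, 1])

```text
clock: 8.12
eef_pos: [0.6032, 0.1763, 0.2312]
orientation: [-2.181, -2.257, 0.006]
contact_force: [-0.3, 1.1, -2.2]
gripper_width: 0.465
grip_force: 61.0
```

```bash
python3 - <<'E'
from h import *
from plant import sensors, vision
st=sensors.get_state(); M=R.from_rotvec(st["orientation"]).as_matrix(); print(st["eef_pos"],M.round(3).tolist())
i=[]
for n,(a,b,c,d) in(("top",(140,240,170,270)),("side",(130,230,190,290))):
    s=vision.snapshot(n); pickle.dump(s,open(n+"2.pkl","wb")); i.append(cv2.resize(s["img"][a:b,c:d],None,fx=4,fy=4,interpolation=cv2.INTER_CUBIC))
    print(n,proj(s,st["eef_pos"]))
cv2.imwrite("pics/p.png",np.hstack(i)[:,:,::-1])
E
```

```text
[0.6032416  0.17628913 0.23115448] [[-0.034, 0.999, -0.005], [0.999, 0.034, -0.0], [-0.0, -0.005, -1.0]]
top [232.86714787 178.20419503]
side [241.01241154 141.66931186]
```

View pics/p.png

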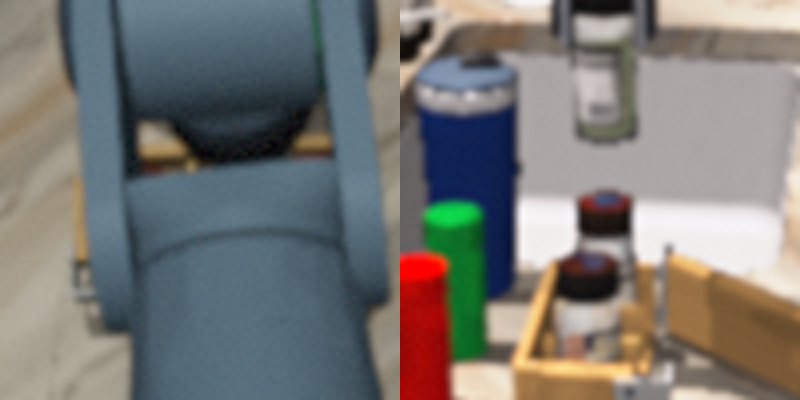

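The side crop shows the jar held upright above the caddy, with its bottom at about (605,141) in the crop. The top view is mostly hidden by the arm. I need about 23 mm more to the left.

Call:
jog_arm(deltas=[0.9, 0.1, 0, 0, 0, 0, 1, 0, 0, 1, 0, 0, 0, 1, 0, 0, 1, 0, 0, 0, 1, 0, 0, 1, 0, 0, 0, 1, 0, 0, 0.5, 0, 0, 0, 1])

```text
clock: 8.63
eef_pos: [0.6037, 0.1977, 0.1426]
orientation: [-2.182, -2.255, 0.007]
contact_force: [-1.1, 0.1, -1.4]
gripper_width: 0.461
grip_force: 61.0
```

Call:
jog_arm(deltas=[0, 0, 0, 0, 0, 0, 1, 0, 0, 0, 0, 0, 0, 1])

```text
clock: 8.8
eef_pos: [0.606, 0.1981, 0.1463]
orientation: [-2.184, -2.258, 0.001]
contact_force: [0.7, 0.5, 0.3]
gripper_width: 0.466
grip_force: 60.9
```

Call:
jog_arm(deltas=[0.04, 0, 0.5, 0, 0, 0, 1, 0, 0, 0.5, 0, 0, 0, 1, 0, 0, 0.4, 0, 0, 0, 1, 0, 0, 0.3, 0, 0, 0, 1, 0, 0, 0, 0, 0, 0, 1])

```text
clock: 9.22
eef_pos: [0.6049, 0.1992, 0.1011]
orientation: [-2.182, -2.257, 0.005]
contact_force: [-0.6, -0.5, -1.8]
gripper_width: 0.465
grip_force: 60.9
```

Call:
jog_arm(deltas=[0, 0, 0.3, 0, 0, 0, 1, 0, 0, 0.3, 0, 0, 0, 1, 0, 0, 0.3, 0, 0, 0, 1, 0, 0, 0, 0, 0, 0, 1])

```text
clock: 9.55
eef_pos: [0.6052, 0.1992, 0.0792]
orientation: [-2.182, -2.257, 0.004]
contact_force: [0.1, 1.5, -2.5]
gripper_width: 0.464
grip_force: 60.9
```

In the bay without side force. I'll lower the last few millimetres.

Call:
jog_arm(deltas=[0, 0, 0.15, 0, 0, 0, 1, 0, 0, 0, 0, 0, 0, 1, 0, 0, 0, 0, 0, 0, 1])

```text
clock: 9.8
eef_pos: [0.6066, 0.1995, 0.0776]
orientation: [2.183, 2.259, 0.0]
contact_force: [0.5, 0.2, -1.4]
gripper_width: 0.462
grip_force: 61.0
```

Call:
jog_arm(deltas=[0, 0, 0.06, 0, 0, 0, 1, 0, 0, 0, 0, 0, 0, 1, 0, 0, 0, 0, 0, 0, 1])

```text
clock: 10.05
eef_pos: [0.6066, 0.1994, 0.0762]
orientation: [2.183, 2.259, 0.0]
contact_force: [0.1, 0.1, -1.3]
gripper_width: 0.465
grip_force: 61.0
```

Call:
jog_arm(deltas=[0, 0, 0.08, 0, 0, 0, 1, 0, 0, 0, 0, 0, 0, 1, 0, 0, 0.04, 0, 0, 0, 1, 0, 0, 0, 0, 0, 0, 1])

```text
clock: 10.38
eef_pos: [0.6066, 0.1995, 0.0736]
orientation: [2.183, 2.259, 0.0]
contact_force: [-2.1, -0.3, 3.6]
gripper_width: 0.463
grip_force: 61.1
```

Touched down. Releasing.

Call:
jog_arm(deltas=[0, 0, 0, 0, 0, 0, 0, 0, 0, 0, 0, 0, 0, -1, 0, 0, 0, 0, 0, 0, -1, 0, 0, 0, 0, 0, 0, -1, 0, 0, 0, 0, 0, 0, -1])

```text
clock: 10.8
eef_pos: [0.6065, 0.1994, 0.073]
orientation: [2.183, 2.259, 0.0]
contact_force: [-0.5, -0.3, 0.1]
gripper_width: 0.998
grip_force: 0.0
```

Call:
jog_arm(deltas=[0, 0, 0, 0, 0, 0, -1, 0, 0, -0.5, 0, 0, 0, -1, 0, 0, -1, 0, 0, 0, -1, 0, 0, -1, 0, 0, 0, -1, 0, 0, -1, 0, 0, 0, -1])

```text
clock: 11.22
eef_pos: [0.6064, 0.1994, 0.1624]
orientation: [2.183, 2.259, 0.0]
contact_force: [0.1, 0.1, 0.3]
gripper_width: 1.002
grip_force: 0.0
```

Call:
jog_arm(deltas=[0, 0, -1, 0, 0, 0, -1, 0, 0, -1, 0, 0, 0, -1, 0, 0, 0, 0, 0, 0, -1, 0, 0, 0, 0, 0, 0, -1])

```text
clock: 11.55
eef_pos: [0.6077, 0.1996, 0.2136]
orientation: [2.181, 2.257, 0.006]
contact_force: [-0.2, 0.8, -0.2]
gripper_width: 1.003
grip_force: 0.0
```

Call:
jog_arm(deltas=[-1, -1, 0, 0, 0, 0, -1, -1, -1, 0, 0, 0, 0, -1, -1, -1, 0, 0, 0, 0, -1, -1, -1, 0, 0, 0, 0, 0, -1, -1, 0, 0, 0, 0, 1])

```text
clock: 11.97
eef_pos: [0.4835, 0.0695, 0.2089]
orientation: [-2.181, -2.258, 0.003]
contact_force: [-0.3, 0.1, -0.1]
gripper_width: 0.749
grip_force: 0.0
```

Call:
jog_arm(deltas=[-1, -1, 0, 0, 0, 0, 1, -1, -1, 0, 0, 0, 0, 1, -0.7, -0.7, 0, 0, 0, 0, 1, 0, 0, 0, 0, 0, 0, 1, 0, 0, 0, 0, 0, 0, 1])

```text
clock: 12.38
eef_pos: [0.4197, 0.0001, 0.2096]
orientation: [-2.185, -2.255, 0.0]
contact_force: [0.5, -0.0, -0.1]
gripper_width: 0.01
grip_force: 0.0
```

```bash
python3 - <<'E'
from h import *
from plant import sensors, vision
st=sensors.get_state(); print(st["eef_pos"],st["gripper_width"])
i=[]
for n,(a,b,c,d) in(("top",(165,265,175,275)),("side",(165,260,215,300))):
    s=vision.snapshot(n); pickle.dump(s,open(n+"3.pkl","wb")); i.append(cv2.resize(s["img"][a:b,c:d],(400,400) if n=="top" else (358,400),interpolation=cv2.INTER_CUBIC))
cv2.imwrite("pics/q.png",np.hstack(i)[:,:,::-1])
E
```

```text
[4.19656660e-01 1.29167072e-04 2.09626842e-01] 0.009918442025412498
```

View pics/q.png

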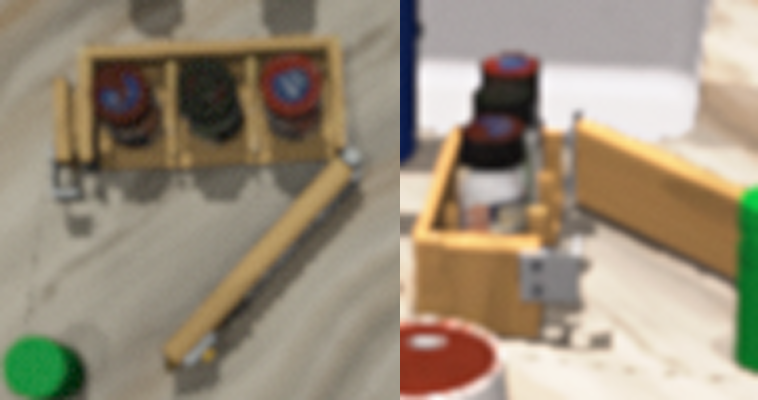

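The new jar stands centred in the middle bay at crop (210,95), between the two others. The gate runs from the pin at (350,157) to its free end at (175,357), with the bolt near (208,353), and the green decoy stays clear at (40,370).

```bash
python3 - <<'E'
from h import *
t=load("top3"); im=t["img"]; hsv=cv2.cvtColor(im,cv2.COLOR_RGB2HSV)
m=((hsv[:,:,1]>85)&(hsv[:,:,2]>110)&(hsv[:,:,0]<28)).astype(np.uint8)
r=np.zeros_like(m); cv2.fillPoly(r,[np.array([[262,207],[268,214],[222,262],[212,252]])],1); m*=r
ys,xs=np.nonzero(m); print(len(xs),xs.min(),xs.max(),ys.min(),ys.max())
P=np.array([plane(t,(x,y),.066)[:2] for x,y in zip(xs,ys)])
c=P.mean(0);w,V=np.linalg.eigh(np.cov((P-c).T)); g=V[:,1]; g=g if g[0]<0 else -g
pr=(P-c)@g; print("c",c,"g",g,"len",pr.min(),pr.max(),"width std*3.46",np.sqrt(w[0]*12))
ang=np.arctan2(-g[0],g[1]); print("q+yaw",ang,"q",ang-.034)
# hinge candidate: model
h=np.array([.5673,.1085]); n=np.array([g[1],-g[0]])
print("hinge offset from line along n",(h-c)@n,"hinge along",(h-c)@g, "tip->hinge", pr.max()-(h-c)@g)
hl=c+g*(pr.max()-.1735); print("hinge from line",hl,"n",n)
print("pad",hl+.122*g-.0115*n)
E
```

```text
300 216 262 207 255
c [0.49353905 0.17706474] g [-0.71471293  0.69941792] len -0.0963794972860323 0.06950445352275045 width std*3.46 0.015728207202643764
q+yaw 0.7962135774848086 q 0.7622135774848086
hinge offset from line along n 0.002585622894099089 hinge along -0.10067330833713217 tip->hinge 0.17017776185988262
hinge from line [0.56786602 0.10432839] n [0.69941792 0.71471293]
pad [0.47262773 0.18143818]
```

Call:
jog_arm(deltas=[1, 1, 0, 0, 0, 0, 1, 1, 0, 0, 0, 0, 0, 1, 1, 0, 0, 0, 0, 0, 1, 1, 0, 0, 0, 0, 0, 1, 1, 0, 0, 0, 0, 0, 1])

```text
clock: 12.9
eef_pos: [0.4415, 0.1285, 0.2101]
orientation: [-2.181, -2.26, 0.001]
contact_force: [-0.2, -0.3, -0.2]
gripper_width: -0.0
grip_force: 0.0
```

Call:
jog_arm(deltas=[1, 0, 0, 0, 0, 0, 1, 0, 0, 0, 0, 0, -1, 1, 0, 0, 0, 0, 0, -1, 1, 0, 0, 0, 0, 0, -1, 1, 0, 0, 0, 0, 0, -1, 1])

```text
clock: 13.32
eef_pos: [0.4406, 0.1527, 0.21]
orientation: [-1.655, -2.669, 0.001]
contact_force: [-0.1, -0.0, -0.1]
gripper_width: 0.0
grip_force: 0.0
```

Call:
jog_arm(deltas=[0, 0, 0, 0, 0, -1, 1, 0, 0, 0, 0, 0, -1, 1, 0, 0, 0, 0, 0, -1, 1, 0, 0, 0, -1, 0, -0.2, 1, 0, 0, 0, -1, 0, 0, 1])

```text
clock: 13.73
eef_pos: [0.4415, 0.1531, 0.2106]
orientation: [1.156, 2.817, 0.301]
contact_force: [-0.3, 0.5, 0.6]
gripper_width: 0.003
grip_force: 0.0
```

Call:
jog_arm(deltas=[0, 0, 0, 0, 0, 0, 1, 0, 0, 0, 0, 0, 0, 1])

```text
clock: 13.9
eef_pos: [0.4401, 0.1515, 0.2101]
orientation: [1.163, 2.818, 0.293]
contact_force: [0.6, 0.3, 0.8]
gripper_width: -0.001
grip_force: 0.0
```

```bash
cat > go.py <<'E'
import sys
from h import *
from plant import sensors
# target world TCP xyz -> tool-frame units
st=sensors.get_state(); M=R.from_rotvec(st["orientation"]).as_matrix(); p=st["eef_pos"]
print("pos",p.round(4),"F",st["contact_force"].round(1),"yang",np.arctan2(M[1,1],M[0,1]).round(3),"tz",M[:,2].round(3))
if len(sys.argv)>3: print("units",(M.T@(np.array(sys.argv[1:4],float)-p)/.025).round(2))
print("world z in tool",M[2].round(3))
E
python3 go.py .441 .150 .048
```

```text
pos [0.4401 0.1515 0.2101] F [0.6 0.3 0.8] yang 0.788 tz [ 0.145  0.146 -0.979]
units [-0.06 -1.35  6.34]
world z in tool [-0.     0.206 -0.979]
```

Call:
jog_arm(deltas=[0, -0.2, 0.95, 0, 0, 0, 1, 0, -0.2, 0.95, 0, 0, 0, 1, 0, -0.2, 0.95, 0, 0, 0, 1, 0, -0.2, 0.95, 0, 0, 0, 1, 0, -0.2, 0.95, 0, 0, 0, 1])

```text
clock: 14.32
eef_pos: [0.4416, 0.1522, 0.0884]
orientation: [1.16, 2.817, 0.294]
contact_force: [-0.3, 0.8, 0.1]
gripper_width: 0.001
grip_force: 0.0
```

Call:
jog_arm(deltas=[0, -0.2, 0.95, 0, 0, 0, 1, 0, -0.1, 0.5, 0, 0, 0, 1, 0, 0, 0, 0, 0, 0, 1, 0, 0, 0, 0, 0, 0, 1])

```text
clock: 14.65
eef_pos: [0.4412, 0.1521, 0.0518]
orientation: [1.161, 2.819, 0.294]
contact_force: [-0.7, 0.6, 0.1]
gripper_width: 0.003
grip_force: 0.0
```

```bash
python3 go.py .4615 .171 .049
```

```text
pos [0.4412 0.1521 0.0518] F [-0.7  0.6  0.1] yang 0.789 tz [ 0.145  0.146 -0.979]
units [-0.05  1.06  0.34]
world z in tool [ 0.     0.206 -0.979]
```

Call:
jog_arm(deltas=[0, 0.25, 0.1, 0, 0, 0, 1, 0, 0.25, 0.1, 0, 0, 0, 1, 0, 0.25, 0.08, 0, 0, 0, 1, 0, 0.25, 0.06, 0, 0, 0, 1, 0, 0, 0, 0, 0, 0, 1])

```text
clock: 15.07
eef_pos: [0.461, 0.1709, 0.05]
orientation: [1.16, 2.815, 0.297]
contact_force: [-0.1, -0.0, 0.6]
gripper_width: 0.004
grip_force: 0.0
```

```bash
python3 go.py .4615 .171 .049
```

```text
pos [0.461  0.1709 0.05  ] F [-0.1 -0.   0.6] yang 0.789 tz [ 0.149  0.147 -0.978]
units [-0.01  0.01  0.04]
world z in tool [-0.002  0.209 -0.978]
```

Call:
jog_arm(deltas=[0.05, 0.24, 0.05, 0, -0.1, 0.47, 1, 0.05, 0.24, 0.05, 0, -0.1, 0.47, 1, 0.05, 0.24, 0.05, 0, -0.1, 0.47, 1, 0.05, 0.24, 0.05, 0, -0.1, 0.47, 1, 0, 0, 0, 0, 0, 0, 1])

```text
clock: 15.48
eef_pos: [0.4751, 0.1905, 0.0495]
orientation: [1.43, 2.669, 0.281]
contact_force: [-0.5, 0.5, -0.3]
gripper_width: -0.005
grip_force: 0.0
```

```bash
python3 - <<'E'
from h import *
from plant import sensors, vision
import subprocess
print(subprocess.run(["python3","go.py"],capture_output=True,text=True).stdout)
i=[]
for n,(a,b,c,d) in(("top",(165,265,175,275)),("side",(165,260,215,300))):
    s=vision.snapshot(n); pickle.dump(s,open(n+"4.pkl","wb")); i.append(cv2.resize(s["img"][a:b,c:d],(400,400) if n=="top" else (358,400),interpolation=cv2.INTER_CUBIC))
cv2.imwrite("pics/r.png",np.hstack(i)[:,:,::-1])
E
```

```text
pos [0.4751 0.1905 0.0495] F [-0.5  0.5 -0.3] yang 0.587 tz [ 0.175  0.114 -0.978]
world z in tool [-0.001  0.209 -0.978]

this script no longer has the robotException ignored in: <_io.TextIOWrapper mode='rw' encoding='UTF-8'>
Traceback (most recent call last):
BrokenPipeError: [Errno 32] Broken pipe
```

```bash
cat > look.py <<'E'
import sys
from h import *
from plant import vision
k=sys.argv[1]; i=[]
for n,(a,b,c,d) in(("top",(165,265,175,275)),("side",(165,260,215,300))):
    s=vision.snapshot(n); pickle.dump(s,open(n+k+".pkl","wb")); i.append(cv2.resize(s["img"][a:b,c:d],(400,400) if n=="top" else (358,400),interpolation=cv2.INTER_CUBIC))
cv2.imwrite("pics/"+k+".png",np.hstack(i)[:,:,::-1])
E
python3 look.py r
```

```text
(no output)
```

View pics/r.png

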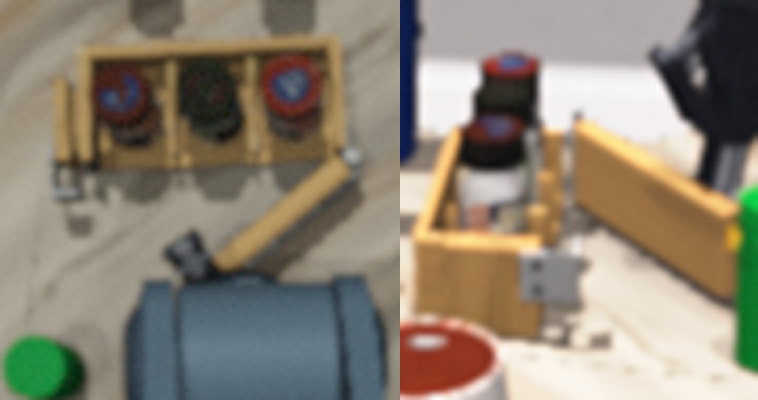

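The gate is now swinging with the finger; its visible part runs from (350,165) to (215,268). The gripper's black knuckle at about (190,245) leads the finger, so I'll check its clearance to the jars.

```bash
python3 - <<'E'
from h import *
t=load("topr"); s=load("sider")
c=lambda x,y:((x+.5)/4-.5+175,(y+.5)/4-.5+165)
d=lambda x,y:((x-400+.5)/4.21-.5+215,(y+.5)/4.21-.5+165)
T=np.array([.4751,.1905,.05]); n=np.array([np.cos(.587),np.sin(.587)]);g=np.array([-n[1],n[0]])
for p in [(190,230),(207,243),(168,250)]:
  for z in(.10,.125):
    v=(plane(t,c(*p),z)-T)[:2]; print(p,z,"fwd",v@n,"lat",v@g)
print(tri(t,c(190,235),s,d(655,55)))
# gate angle
a=plane(t,c(343,170),.066)[:2];b=plane(t,c(228,260),.066)[:2];v=b-a;print("alpha",np.arctan2(-v[0],v[1]))
E
python3 go.py
```

```text
(190, 230) 0.1 fwd 0.0485310140730287 lat -0.008862813274590008
(190, 230) 0.125 fwd 0.0449993156422683 lat -0.008847240445363872
(207, 243) 0.1 fwd 0.03582549783372169 lat -0.013150889604592096
(207, 243) 0.125 fwd 0.032581424608080514 lat -0.013038244070034422
(168, 250) 0.1 fwd 0.04578010388284102 lat 0.009311505259273427
(168, 250) 0.125 fwd 0.04231068006515533 lat 0.00891565111475463
(array([0.51227409, 0.20623892, 0.14846351]), np.float64(0.001115188221770584))
alpha 0.659645946079915
pos [0.4747 0.1899 0.0493] F [-0.3  0.  -0.5] yang 0.589 tz [ 0.174  0.114 -0.978]
world z in tool [-0.001  0.208 -0.978]
```

Knuckle clearance would be only about 2 mm at the end, so I'll tilt the body back another 12° before continuing.

Call:
jog_arm(deltas=[0, 0, 0, -1, 0, 0, 1, 0, 0, 0, -1, 0, 0, 1, 0, 0.03, -0.07, 0, 0, 0, 1, 0, 0, 0, 0, 0, 0, 1])

```text
clock: 15.92
eef_pos: [0.4737, 0.1891, 0.0507]
orientation: [1.369, 2.552, 0.538]
contact_force: [0.2, 0.1, -0.5]
gripper_width: 0.004
grip_force: 0.0
```

Call:
jog_arm(deltas=[0.05, 0.22, 0.1, 0, -0.19, 0.44, 1, 0.05, 0.22, 0.1, 0, -0.19, 0.44, 1, 0.05, 0.22, 0.1, 0, -0.19, 0.44, 1, 0.05, 0.22, 0.1, 0, -0.19, 0.44, 1, 0, 0, 0, 0, 0, 0, 1])

```text
clock: 16.33
eef_pos: [0.4951, 0.207, 0.0521]
orientation: [1.598, 2.376, 0.506]
contact_force: [0.8, -0.7, 0.2]
gripper_width: 0.002
grip_force: 0.0
```

```bash
cat > ga.py <<'E'
from h import *
from plant import vision, sensors
t=vision.snapshot("top"); pickle.dump(t,open("tg.pkl","wb"))
st=sensors.get_state(); T=st["eef_pos"]; M=R.from_rotvec(st["orientation"]).as_matrix()
hsv=cv2.cvtColor(t["img"],cv2.COLOR_RGB2HSV)
m=((hsv[:,:,1]>85)&(hsv[:,:,2]>110)&(hsv[:,:,0]<28)).astype(np.uint8)
# keep pixels that lie ahead of caddy front, left of pin
ys,xs=np.nonzero(m[150:270,150:290]); P=np.array([plane(t,(x+150,y+150),.066)[:2] for x,y in zip(xs,ys)])
l=(P-[.5725,.1985])@np.array([[np.cos(.034),-np.sin(.034)],[np.sin(.034),np.cos(.034)]])
k=(l[:,0]<-.002)&(l[:,1]>-.09)&(l[:,1]<.09)&(l[:,0]>-.17); l=l[k]
h=np.array([-.008,-.09]); v=l-h; rad=np.hypot(*v.T); v=v[(rad>.03)&(rad<.18)]; 
vx,vy,x0,y0=cv2.fitLine(v.astype(np.float32),cv2.DIST_HUBER,0,.001,.001).ravel()
print("n",len(v),"q fit",np.arctan2(-vx*np.sign(vy),abs(vy)),"q mean",np.median(np.arctan2(-v[:,0],v[:,1])),"rmax",np.hypot(*v.T).max())
a=np.arctan2(M[1,1],M[0,1]); print("pos",T.round(4),"F",st["contact_force"].round(1),"tool q",a-.034,M[2].round(3))
lt=np.array([[np.cos(.034),np.sin(.034)],[-np.sin(.034),np.cos(.034)]])@(T[:2]-[.5725,.1985])-h; print("tcp rel pin",lt)
E
python3 ga.py
```

```text
n 310 q fit 0.5000372 q mean 0.4330159179605081 rmax 0.1732002120290265
pos [0.4947 0.2067 0.0519] F [ 0.4  0.1 -0.4] tool q 0.35439908734701364 [-0.     0.408 -0.913]
tcp rel pin [-0.06949006  0.10084213]
```

Call:
jog_arm(deltas=[0.06, 0.22, 0.1, 0, -0.16, 0.36, 1, 0.06, 0.22, 0.1, 0, -0.16, 0.36, 1, 0.06, 0.22, 0.1, 0, -0.16, 0.36, 1, 0.06, 0.22, 0.1, 0, -0.16, 0.36, 1, 0, 0, 0, 0, 0, 0, 1])

```text
clock: 16.8
eef_pos: [0.5157, 0.2198, 0.0516]
orientation: [1.775, 2.219, 0.473]
contact_force: [-0.3, -0.4, 0.4]
gripper_width: -0.003
grip_force: 0.0
```

```bash
python3 ga.py
```

```text
n 324 q fit 0.31316122 q mean 0.2337831883752865 rmax 0.17429767894800166
pos [0.515  0.2196 0.0513] F [0.2 0.  0.5] tool q 0.18880374097576308 [ 0.001  0.407 -0.913]
tcp rel pin [-0.04870016  0.11302526]
```

Call:
jog_arm(deltas=[0.03, 0.11, 0.05, 0, -0.1, 0.22, 1, 0.03, 0.11, 0.05, 0, -0.1, 0.22, 1, 0, 0, 0, 0, 0, 0, 1])

```text
clock: 17.1
eef_pos: [0.5201, 0.2219, 0.0509]
orientation: [1.827, 2.17, 0.461]
contact_force: [-0.3, -0.2, 0.2]
gripper_width: 0.001
grip_force: 0.0
```

Call:
jog_arm(deltas=[0.01, 0.055, 0.025, 0, -0.05, 0.11, 1, 0, 0, 0, 0, 0, 0, 1, 0.01, 0.055, 0.025, 0, -0.05, 0.11, 1, 0, 0, 0, 0, 0, 0, 1])

```text
clock: 17.43
eef_pos: [0.5226, 0.2228, 0.0506]
orientation: [1.852, 2.144, 0.456]
contact_force: [-0.0, 0.2, -1.3]
gripper_width: 0.001
grip_force: 0.2
```

Call:
jog_arm(deltas=[0.01, 0.04, 0.02, 0, -0.04, 0.08, 1, 0, 0, 0, 0, 0, 0, 1, 0, 0, 0, 0, 0, 0, 1])

```text
clock: 17.68
eef_pos: [0.5238, 0.2233, 0.0506]
orientation: [1.862, 2.134, 0.453]
contact_force: [-0.9, -0.2, 0.5]
gripper_width: 0.002
grip_force: 0.2
```

Call:
jog_arm(deltas=[0, 0.04, 0.018, 0, -0.03, 0.07, 1, 0, 0, 0, 0, 0, 0, 1, 0, 0.04, 0.018, 0, -0.03, 0.07, 1, 0, 0, 0, 0, 0, 0, 1])

```text
clock: 18.02
eef_pos: [0.5261, 0.2238, 0.0506]
orientation: [1.878, 2.116, 0.45]
contact_force: [-0.3, -0.0, -0.3]
gripper_width: 0.003
grip_force: 0.3
```

Call:
jog_arm(deltas=[0, 0.04, 0.018, 0, -0.03, 0.07, 1, 0, 0, 0, 0, 0, 0, 1, 0, 0, 0, 0, 0, 0, 1])

```text
clock: 18.27
eef_pos: [0.5272, 0.2239, 0.0506]
orientation: [1.885, 2.108, 0.449]
contact_force: [-0.7, -0.5, -0.0]
gripper_width: 0.001
grip_force: 0.2
```

Call:
jog_arm(deltas=[0, 0.04, 0.018, 0, -0.03, 0.07, 1, 0, 0, 0, 0, 0, 0, 1, 0, 0, 0, 0, 0, 0, 1])

```text
clock: 18.52
eef_pos: [0.5283, 0.224, 0.0506]
orientation: [1.893, 2.1, 0.447]
contact_force: [0.2, 0.3, -0.4]
gripper_width: 0.0
grip_force: 0.2
```

Call:
jog_arm(deltas=[0, 0.04, 0.018, 0, -0.03, 0.07, 1, 0, 0, 0, 0, 0, 0, 1, 0, 0, 0, 0, 0, 0, 1])

```text
clock: 18.77
eef_pos: [0.5294, 0.2241, 0.0506]
orientation: [1.901, 2.092, 0.446]
contact_force: [-0.5, -0.0, -0.8]
gripper_width: 0.0
grip_force: 0.2
```

Call:
jog_arm(deltas=[0, 0.04, 0.018, 0, -0.03, 0.07, 1, 0, 0, 0, 0, 0, 0, 1, 0, 0, 0, 0, 0, 0, 1])

```text
clock: 19.02
eef_pos: [0.5304, 0.2242, 0.0506]
orientation: [1.909, 2.084, 0.444]
contact_force: [0.0, 0.3, 0.3]
gripper_width: 0.004
grip_force: 0.2
```

```bash
python3 ga.py
```

```text
n 329 q fit 0.16468437 q mean 0.10662619463524471 rmax 0.17457263642826584
pos [0.5305 0.2242 0.0506] F [-0.4  0.  -0.3] tool q 0.05327864719649025 [ 0.001  0.407 -0.914]
tcp rel pin [-0.03314918  0.11712603]
```

Call:
jog_arm(deltas=[0, 0.04, 0.018, 0, 0, 0, 1, 0, 0, 0, 0, 0, 0, 1, 0, 0, 0, 0, 0, 0, 1])

```text
clock: 19.32
eef_pos: [0.5315, 0.2243, 0.0506]
orientation: [1.909, 2.084, 0.444]
contact_force: [-0.6, -0.4, -0.4]
gripper_width: -0.0
grip_force: 0.2
```

Call:
jog_arm(deltas=[0, 0.04, 0.018, 0, 0, 0, 1, 0, 0, 0, 0, 0, 0, 1, 0, 0, 0, 0, 0, 0, 1])

```text
clock: 19.57
eef_pos: [0.5326, 0.2244, 0.0506]
orientation: [1.909, 2.084, 0.444]
contact_force: [0.4, 0.5, -0.4]
gripper_width: -0.006
grip_force: 0.2
```

Call:
jog_arm(deltas=[0, 0.04, 0.018, 0, 0, 0, 1, 0, 0, 0, 0, 0, 0, 1, 0, 0, 0, 0, 0, 0, 1])

```text
clock: 19.82
eef_pos: [0.5337, 0.2245, 0.0506]
orientation: [1.909, 2.084, 0.444]
contact_force: [0.5, -0.8, -1.1]
gripper_width: 0.002
grip_force: 0.2
```

Call:
jog_arm(deltas=[0, 0.04, 0.018, 0, 0, 0, 1, 0, 0, 0, 0, 0, 0, 1, 0, 0, 0, 0, 0, 0, 1])

```text
clock: 20.07
eef_pos: [0.5348, 0.2246, 0.0505]
orientation: [1.909, 2.084, 0.444]
contact_force: [-0.0, 0.3, 0.2]
gripper_width: -0.003
grip_force: 0.2
```

Call:
jog_arm(deltas=[0, 0.04, 0.018, 0, 0, 0, 1, 0, 0, 0, 0, 0, 0, 1, 0, 0, 0, 0, 0, 0, 1])

```text
clock: 20.32
eef_pos: [0.5359, 0.2247, 0.0506]
orientation: [1.909, 2.084, 0.444]
contact_force: [-0.2, -0.2, 0.0]
gripper_width: 0.003
grip_force: 0.2
```

```bash
python3 ga.py
```

```text
n 311 q fit 0.12451597 q mean 0.07408430322160864 rmax 0.17344109613591072
pos [0.5359 0.2247 0.0505] F [-0.3  0.6  0.4] tool q 0.053243521755769976 [ 0.001  0.407 -0.914]
tcp rel pin [-0.02770389  0.11741457]
```

Call:
jog_arm(deltas=[0, 0.04, 0.018, 0, 0, 0, 1, 0, 0, 0, 0, 0, 0, 1, 0, 0, 0, 0, 0, 0, 1])

```text
clock: 20.62
eef_pos: [0.537, 0.2248, 0.0506]
orientation: [1.909, 2.084, 0.444]
contact_force: [-1.0, -0.3, -0.6]
gripper_width: -0.001
grip_force: 0.1
```

Call:
jog_arm(deltas=[0, 0.04, 0.018, 0, 0, 0, 1, 0, 0, 0, 0, 0, 0, 1, 0, 0, 0, 0, 0, 0, 1])

```text
clock: 20.87
eef_pos: [0.5381, 0.2249, 0.0506]
orientation: [1.909, 2.084, 0.444]
contact_force: [-0.1, -0.2, 0.1]
gripper_width: -0.005
grip_force: 0.1
```

```bash
python3 look.py s; python3 ga.py
```

```text
n 294 q fit 0.08646413 q mean 0.05693712427602396 rmax 0.17344109613591072
pos [0.5381 0.2249 0.0506] F [-0.7  0.2 -0.5] tool q 0.05326533059968322 [ 0.001  0.407 -0.914]
tcp rel pin [-0.0255171   0.11751743]
```

View pics/s.png

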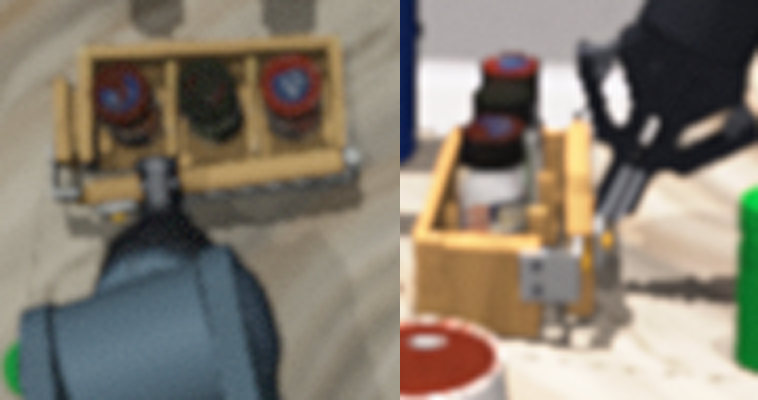

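The gate is nearly shut, running from (345,165) to about (85,190) in the top crop, with its bolt just short of the strike at (65,190). The knuckle is clear of the jars. I'll carry on in 1 mm steps and watch the force.

Call:
jog_arm(deltas=[0, 0.04, 0.018, 0, 0, 0, 1, 0, 0, 0, 0, 0, 0, 1, 0, 0, 0, 0, 0, 0, 1])

```text
clock: 21.27
eef_pos: [0.5388, 0.225, 0.0504]
orientation: [1.909, 2.084, 0.443]
contact_force: [-3.1, 0.0, 2.2]
gripper_width: 0.004
grip_force: 1.4
```

Call:
jog_arm(deltas=[0, 0.04, 0.018, 0, 0, 0, 1, 0, 0, 0, 0, 0, 0, 1, 0, 0, 0, 0, 0, 0, 1])

```text
clock: 21.52
eef_pos: [0.5397, 0.2251, 0.0502]
orientation: [1.909, 2.084, 0.443]
contact_force: [-5.5, 0.0, 2.8]
gripper_width: 0.002
grip_force: 2.4
```

Call:
jog_arm(deltas=[0, 0.04, 0.018, 0, 0, 0, 1, 0, 0, 0, 0, 0, 0, 1, 0, 0, 0, 0, 0, 0, 1])

```text
clock: 21.77
eef_pos: [0.5407, 0.2252, 0.0502]
orientation: [1.91, 2.085, 0.443]
contact_force: [-6.3, -0.0, 2.3]
gripper_width: -0.005
grip_force: 2.6
```

Call:
jog_arm(deltas=[0, 0.04, 0.018, 0, 0, 0, 1, 0, 0, 0, 0, 0, 0, 1, 0, 0, 0, 0, 0, 0, 1])

```text
clock: 22.02
eef_pos: [0.5421, 0.2253, 0.0502]
orientation: [1.909, 2.084, 0.443]
contact_force: [-2.8, 1.4, -0.6]
gripper_width: -0.0
grip_force: 1.3
```

Call:
jog_arm(deltas=[0, 0.04, 0.018, 0, 0, 0, 1, 0, 0, 0, 0, 0, 0, 1, 0, 0, 0, 0, 0, 0, 1])

```text
clock: 22.27
eef_pos: [0.5443, 0.2253, 0.051]
orientation: [1.908, 2.083, 0.446]
contact_force: [1.3, 0.6, 0.3]
gripper_width: 0.001
grip_force: 0.0
```

Call:
jog_arm(deltas=[0, 0.03, 0.013, 0, 0, 0, 1, 0, 0, 0, 0, 0, 0, 1, 0, 0, 0, 0, 0, 0, 1])

```text
clock: 22.52
eef_pos: [0.5445, 0.2254, 0.0507]
orientation: [1.909, 2.083, 0.444]
contact_force: [-0.6, -0.7, 1.1]
gripper_width: -0.002
grip_force: 0.9
```

Call:
jog_arm(deltas=[0, 0.02, 0.009, 0, 0, 0, 1, 0, 0, 0, 0, 0, 0, 1, 0, 0, 0, 0, 0, 0, 1])

```text
clock: 22.77
eef_pos: [0.5447, 0.2255, 0.0505]
orientation: [1.909, 2.084, 0.443]
contact_force: [-3.5, -0.2, 3.0]
gripper_width: 0.001
grip_force: 1.9
```

```bash
python3 ga.py
```

```text
n 260 q fit 0.022838311 q mean 0.018380055697573186 rmax 0.17265090396876184
pos [0.5447 0.2254 0.0505] F [-4.  -0.8  2.1] tool q 0.053370448152566724 [ 0.001  0.406 -0.914]
tcp rel pin [-0.01886989  0.11786727]
```

Call:
jog_arm(deltas=[0, 0.02, 0.009, 0, 0, 0, 1, 0, 0, 0, 0, 0, 0, 1, 0, 0, 0, 0, 0, 0, 1])

```text
clock: 23.07
eef_pos: [0.5449, 0.2255, 0.0503]
orientation: [1.91, 2.084, 0.442]
contact_force: [-5.7, -0.4, 4.0]
gripper_width: 0.002
grip_force: 2.9
```

Call:
jog_arm(deltas=[0, 0.02, 0.009, 0, 0, 0, 1, 0, 0, 0, 0, 0, 0, 1, 0, 0, 0, 0, 0, 0, 1])

```text
clock: 23.32
eef_pos: [0.5451, 0.2255, 0.0501]
orientation: [1.91, 2.085, 0.442]
contact_force: [-7.2, -0.4, 5.3]
gripper_width: 0.005
grip_force: 3.5
```

Call:
jog_arm(deltas=[0, 0.02, 0.009, 0, 0, 0, 1, 0, 0, 0, 0, 0, 0, 1, 0, 0, 0, 0, 0, 0, 1])

```text
clock: 23.57
eef_pos: [0.5454, 0.2256, 0.05]
orientation: [1.91, 2.085, 0.441]
contact_force: [-7.7, -0.2, 6.0]
gripper_width: 0.008
grip_force: 4.1
```

Call:
jog_arm(deltas=[0, -0.04, -0.018, 0, 0, 0, 1, 0, 0, 0, 0, 0, 0, 1, 0, 0, 0, 0, 0, 0, 1])

```text
clock: 23.82
eef_pos: [0.5448, 0.2255, 0.0501]
orientation: [1.91, 2.085, 0.442]
contact_force: [-4.8, -0.8, 3.1]
gripper_width: -0.002
grip_force: 2.7
```

Call:
jog_arm(deltas=[0, -0.04, -0.018, 0, 0, 0, 1, 0, 0, 0, 0, 0, 0, 1, 0, 0, 0, 0, 0, 0, 1])

```text
clock: 24.07
eef_pos: [0.5445, 0.2255, 0.0505]
orientation: [1.909, 2.083, 0.444]
contact_force: [-0.4, 0.9, -0.6]
gripper_width: 0.001
grip_force: 0.6
```

Call:
jog_arm(deltas=[0, -0.04, -0.018, 0, 0, 0, 1, 0, 0, 0, 0, 0, 0, 1, 0, 0, 0, 0, 0, 0, 1])

```text
clock: 24.32
eef_pos: [0.5437, 0.2254, 0.0509]
orientation: [1.908, 2.083, 0.445]
contact_force: [-0.2, 0.6, -0.3]
gripper_width: 0.001
grip_force: 0.0
```

```bash
python3 ga.py
```

```text
n 259 q fit 0.037458256 q mean 0.01829723005839301 rmax 0.17265090396876184
pos [0.5437 0.2254 0.0509] F [-0.1 -1.   0.6] tool q 0.053168333958654015 [ 0.001  0.408 -0.913]
tcp rel pin [-0.01990902  0.11785471]
```

Call:
jog_arm(deltas=[0, -0.4, -0.2, 0, 0, 0, 1, 0, -0.9, -0.4, 0, 0, 0, 1, 0, -0.9, -0.4, 0, 0, 0, 1, 0, 0, -1, 0, 0, 0, 1, 0, 0, -1, 0, 0, 0, 1])

```text
clock: 24.78
eef_pos: [0.4603, 0.2177, 0.0952]
orientation: [1.911, 2.086, 0.439]
contact_force: [2.0, 0.2, 0.3]
gripper_width: 0.0
grip_force: 0.0
```

Call:
jog_arm(deltas=[0, 0, -1, 0, 0, 0, 1, 0, 0, -1, 0, 0, 0, 1, 0, -1, -1, 0, 0, 0, 1, 0, 0, 0, 0, 0, 0, 1, 0, 0, 0, 0, 0, 0, 1])

```text
clock: 25.2
eef_pos: [0.4098, 0.2139, 0.1569]
orientation: [1.906, 2.082, 0.45]
contact_force: [0.5, -0.8, -0.6]
gripper_width: 0.003
grip_force: 0.0
```

```bash
python3 ga.py; python3 - <<'E'
from h import *
from plant import vision
i=[]
for n,(a,b,c,d) in(("top",(170,225,180,270)),("side",(185,260,215,295))):
    s=vision.snapshot(n); i.append(cv2.resize(s["img"][a:b,c:d],(450,275) if n=="top" else (293,275),interpolation=cv2.INTER_CUBIC))
cv2.imwrite("pics/z.png",np.hstack(i)[:,:,::-1])
E
```

```text
n 330 q fit 0.018587189 q mean 0.018380055697573186 rmax 0.17265090396876184
pos [0.4099 0.2136 0.1556] F [ 1.1  0.5 -0. ] tool q 0.05344042672294613 [ 0.001  0.409 -0.913]
tcp rel pin [-0.15403357  0.11062799]
```

View pics/z.png

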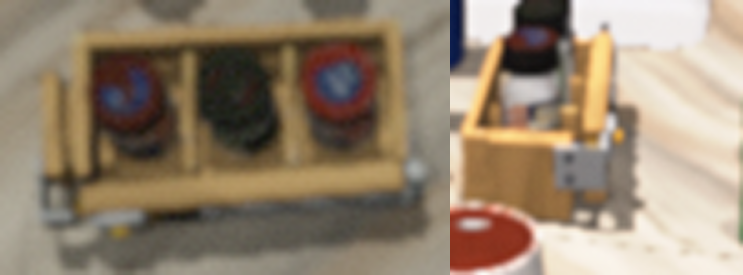

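The gate rests flat across the front and stays put with the arm away, its bolt end at the strike near (60,215). The yellow bolt knob is visible at (120,232) in the top crop, so I'll measure it along the gate against the earlier frames to check that the bolt is out.

```bash
python3 - <<'E'
from h import *
h=np.array([.567,.106])
def knob(t,roi):
    a,b,c,d=roi; hsv=cv2.cvtColor(t["img"],cv2.COLOR_RGB2HSV)[a:b,c:d].astype(int)
    w=((hsv[...,1]>150)&(hsv[...,2]>110)&(abs(hsv[...,0]-23)<8))*(hsv[...,1]-150.)
    ys,xs=np.mgrid[a:b,c:d]; return (xs*w).sum()/w.sum(),(ys*w).sum()/w.sum(),int((w>0).sum())
for n,roi in(("top0",(248,258,222,236)),("top3",(248,258,222,236)),("tops",(212,222,195,212)),("tg",(212,222,195,212))):
    t=load(n); x,y,k=knob(t,roi)
    v=plane(t,(x,y),.046)[:2]-h; print(n,round(x,2),round(y,2),k,"r",np.hypot(*v).round(4))
E
```

```text
top0 227.0 253.0 1 r 0.1534
top3 227.0 253.0 1 r 0.1534
tops 204.0 219.0 1 r 0.1588
tg 204.0 216.0 1 r 0.1576
```

```bash
python3 - <<'E'
from h import *
h=np.array([.567,.106])
for n,c in(("top0",(227,253)),("top3",(227,253)),("tops",(204,218)),("tg",(204,216))):
    t=load(n); im=t["img"].astype(float); Y=np.minimum(im[...,0],im[...,1])-im[...,2]
    a,b=c[1]-3,c[1]+4; l,r=c[0]-4,c[0]+5; print(n); print(Y[a:b,l:r].astype(int))
    w=np.clip(Y[a:b,l:r]-60,0,None); ys,xs=np.mgrid[a:b,l:r]; x,y=(xs*w).sum()/w.sum(),(ys*w).sum()/w.sum()
    print(x,y,np.hypot(*(plane(t,(x,y),.046)[:2]-h)))
E
```

```text
top0
[[42 23  9  4  2  5  7  7 10]
 [23 12  6  7 10 12 11 11 11]
 [10  3  9 30 37 28 15 11  9]
 [ 4  4 18 53 60 37 17 11 14]
 [ 2  5 27 53 50 29 11 14 14]
 [ 3  7 19 32 26 13 11 14 15]
 [ 8 12 16 15 13 11 14 15 15]]
nan nan nan
top3
[[42 27 11  6  4  1  5 11  9]
 [26 12  5  8 12 13  8  9 10]
 [10  6 11 24 38 30 16 11 12]
 [ 6  4 19 50 61 40 17 11 13]
 [ 1  4 25 55 50 27 14 11 13]
 [ 1  8 20 31 28 15 11 13 15]
 [ 7 11 15 16 13 11 12 13 16]]
227.0 253.0 0.15339288615382787
tops
[[27 20 19 14 13 10 10  8 10]
 [10  7  6  5  5  5  3  2  3]
 [ 0  2  4  5 11 12  8  3  2]
 [ 8  5 13 28 40 40 24 11  5]
 [10  8 23 48 63 54 30 12  7]
 [12 10 18 29 37 33 19  9  4]
 [12 11 10 17 15 15 11  4  2]]
204.0 219.0 0.15883610570660492
tg
[[ 4  4  5  4  5  2  3  2  3]
 [ 1  3  6 11 12  8  1  0  3]
 [ 5 10 26 40 41 27 11  7  6]
 [12 19 42 57 59 40 16  9 11]
 [11 15 26 34 33 24 14  9  9]
 [12 13 16 14 12 12 12 12  9]
 [11  8 10 13  9 12 12  8 11]]
nan nan nan<stdin>:6: RuntimeWarning: invalid value encountered in scalar divide
```

The knob sits at column 203.6 now and was at 204.2 before the bolt met the strike. A bolt still pushed in would put it near 206. So the bolt is out again, behind the strike, and I'm handing in.

```bash
python3 -c "
from plant import finish_job
print(finish_job())"
```

```text
the job is handed in; nothing more can be done
None
```

The job is handed in: the jar stands upright on the cork pad in the middle bay, and the gate is shut with its bolt snapped in behind the strike (highest push measured about 10 N); the verdict was not shown.

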